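# Bolt the stand down and rock the figurine case out of its tight socket

### The job

Slide the barrel bolt fully home into its keeper so that the silver aluminium stand is locked to its base plate, and leave it home. Then take the figurine case by the tab on its lid and rock it side to side (first away from the bolt, then towards it, at least twice each way, working it up gently rather than yanking) until its tight foot comes free, and finish while still holding it upright and still, just clear above its socket, no more than about 3 cm. Leave everything else on the desk as it is.

Things in the scene. Friction and masses are not known exactly. Their poses are not given: they have to be found in the camera images.
- plate: Fixed dark steel base plate, 130 x 270 x 6 mm, flat on the desk. Origin on the desk directly below the centre of the stand; x across its short side, y along its long side (it spans y = -195 to +75 mm), z up. The bolt moves in +y; side-to-side rocking is towards +y and -y, turning about x.
- stand: Silver aluminium stand on the plate: block 80 (x) x 100 (y) x 34 mm high, 1 kg, axes parallel to the plate's; origin at the centre of its underside, 6 mm above the desk. It lifts straight off the plate unless the bolt is in its keeper, a staple standing 12 mm out from its -y face; with the bolt home it can rise only 1.5 mm.
- socket (a point): Centre of the socket's mouth in the top face of the stand, 40 mm above the desk. The socket is 20 (x) x 48 (y) mm and 22 mm deep to its seat; four rubber spring grips (x = +-8, y = +-14 mm, 14 mm below the mouth) clamp the two broad faces of the case's foot. There is 4 mm of room at each y end for rocking.
- bolt: Steel barrel bolt: rod 10 mm in diameter along y, 22 mm above the desk, sliding only along the plate's y in two saddles (tops 31 mm above the desk). Origin on the rod's axis below its knob: at y = -144 mm in the plate's frame when withdrawn (starts up to 6 mm on from that), -112 mm fully home at its stop; within 5 mm counts as home. Takes about 2 N to slide and stays where left.
- bolt_knob (a point): Centre of the top of the bolt's upright round knob, 12 mm in diameter, top 62 mm above the desk, free for grasping in its upper 30 mm. One saddle is 28 mm in front (+y) of the knob when home, the other 28 mm behind it when withdrawn.
- case: Tin-shaped figurine case, clear wall, grey base and lid, about 160 g. Origin at the centre of the underside of its foot (18 mm above the desk while seated), z up, axes then parallel to the stand's. Foot 16 (x) x 40 (y) x 22 mm high, plugged into the socket; above it a round body, 54 mm in diameter from z = 32 to 84 mm, tapered to 26 mm in diameter at z = 22.
- tab_top (a point): Centre of the top of the upright grey tab on the case's lid, 34 (x) x 12 (y) x 30 mm high (z = 84 to 114 mm in the case's frame), to be pinched across its 12 mm with fingers on its +y and -y faces. Leaning the case 0.1 rad moves this point about 10 mm towards +y or -y.
- foot_grip (a point): Point of the case 8 mm above the underside of its foot, level with the spring grips while seated: rock about this point, 0.1 rad each way. A straight pull takes 50 to 80 N; more than about 40 N strains the bolt and fails. While swinging, the foot creeps up about 2 mm a swing with little pull, so raise it only during swings. About 10 mm of rise frees it from the grips, 22 mm from the socket.
There are look-alikes about, which are no part of the job. What is shaped like the case but orange, red or turquoise is not meant.

How it is judged:
On the way, in this order (a step that is already met when the one before it is completed fails the run):
1. the bolt is home in its keeper (y of bolt in the frame of plate above -0.117 m), for 0.2 s.
2. with the bolt home and the foot still in the socket, the case is leaned away from the bolt (tab 6 mm over) (y of tab_top in the frame of stand above 0.006 m and z of case in the frame of stand below 0.03 m and y of bolt in the frame of plate above -0.117 m), for 0.04 s.
3. then, still in the socket, leaned towards the bolt (tab 6 mm over) (y of tab_top in the frame of stand below -0.006 m and z of case in the frame of stand below 0.03 m and y of bolt in the frame of plate above -0.117 m), for 0.04 s.
4. then away from the bolt again (tab 6 mm over), still in the socket (all of step 2), for 0.04 s.
5. and towards the bolt again (tab 6 mm over), still in the socket (all of step 3), for 0.04 s.
At the end, for the whole second after the job is handed in: The bolt is within 5 mm of its stop, the stand is down on its plate, and the gripper alone holds the case still and upright (within 0.2 rad), the underside of its foot 3 to 40 mm above the socket's mouth and within 30 mm of straight above it (y of bolt in the frame of plate above -0.117 m and z of stand in the frame of plate below 0.011 m and z of case in the frame of socket between 0.003 and 0.04 m and horizontal distance between case and socket below 0.03 m and angle between case's own z axis and vertical below 0.2 rad and linear speed of case below 0.03 m/s and contact force between case and the fingers above 1 N and contact force between case and stand below 0.2 N); the arm keeps its last pose, push and grip.
It fails at once if a bystander (pot, mouse, tin, figurine, card box, gamepad, mug) is pushed more than 25 mm or tipped (distance of any of succulent, mouse, tin, figurine, card_box, gamepad, mug from where it was at the start of the episode above 0.025 m or angle between any of succulent, mouse, tin, figurine, card_box, gamepad, mug's own z axis and vertical above 0.5 rad).
It fails at once if the aluminium stand is pulled up off its base plate by more than 5 mm (z of stand in the frame of plate above 0.011 m).
It fails at once if the case is yanked so hard that the stand strains its bolt (over 30 N between them) (contact force between bolt and stand above 30 N).
It also fails if it takes over 48 s, if anything falls off the work surface, if the arm or the gripper's body presses on something with over 40 N, if the wrist force passes 120 N, or if a joint passes its speed limit or range.

### The arm

A 6-joint arm with a two-finger parallel gripper is mounted at the origin on the work surface. World frame = base frame: x ahead of the robot, y to its left, z up, the work surface at z = 0. Lengths are in m, angles in rad, forces in N, time in s.
With the tool pointing down it reaches from about 0.375 to 0.825 m from the base axis. Payload 5.5 kg.
Tool frame: the origin (TCP) lies at the very end of the fingers, on their centre line; the grasp point (between the pads) lies env.hold_point_z behind it (env.hold_point_z is the distance from the TCP to the grasp point, in m); z points along the fingers, y is the line along which they close (so a half turn about z gives the same grasp; the last joint's range is limited). The gripper opens to 85 mm and grips with 20 to 120 N. Pads are 22 mm wide; open, the fingers measure 114 mm over their backs; the gripper's body (76 mm by 85 mm) begins 54 mm behind the grasp point. The pads swing forward as they close: fully open they stand 13 mm farther back than shut.
Start: joints at [-1.327, 0.314, -0.047, 1.21, 0, 1.571], TCP at [0.145, -0.582, 0.231] pointing down, gripper open.
Joint ranges: [-2.67, 2.67], [-0.69, 1.73], [-1.03, 1.25], [-2.08, 2.16], [-1.42, 1.45], [-3.14, 3.14]. Speed limits (rad/s): [2.39, 2.39, 3.01, 3.14, 3.14, 3.14].

### API

Orientations are given as a rotation vector (axis times angle).
In Python, from plant import env, snapshot, calibration, order gives the robot as it stands. Calls block until the motion is done:
- env.move_ptp(position, orientation): joint-space move of the TCP to a pose.
- env.movel(position, velocity=0.15, ori=None, threshold=None): straight line of the TCP; ori=None keeps the orientation; velocity is the mean speed in m/s. With threshold (N) it stops when the force on the tool has changed by that much, and returns True; else False.
- env.move_joints(angles): joint-space move.
- env.command_gripper(opening, strength=None): finger opening in m; strength is the grip in N (None keeps the last); returns when the fingers have stopped.
- env.hold(seconds).
- env.solve_ik(position, orientation): joint angles nearest the present ones, or None.
- env.sense(): the state.
- snapshot(name): name is "side" or "top" or "wrist"; returns the picture (420x560x3 uint8, red, green, blue); there is no depth.
- calibration(name): a dict with "fx", "fy", "cx", "cy" (pixels), "R" (3x3) and "t" (3): a world point X has camera coordinates R X + t; the wrist camera has in their place "hand_eye" (4x4, takes a point from camera to tool coordinates, whose origin is the TCP and whose axes are the flange's). Camera axes: x right, y down, z forward; pixel columns grow to the right and rows downward; lengths in m; the calibration is good to about 2 mm. A picture is of the moment at which its call begins: read the wrist's pose just before it. calibration takes no time and is no camera call.
A pose or a line that the arm cannot do raises env.Unreachable and nothing moves.
- order.close_job(): hands the job in; it is judged then, once.
The state is a dict: "t": time; "joints": joint angles; "joint_vel": joint speeds; "effort": joint torques, N m; "tool_pos": TCP position; "tcp_rot": TCP orientation; "wrist_force": force on the tool from outside, world axes, zero at the start; "torque": the same for the moment, N m; "grip_width": finger opening in m; "finger_force": force on a finger pad.
Only numpy, scipy, OpenCV 4.12 (cv2) and the standard library are available. Lean on these libraries where they do the work, as an engineer would, in place of code of your own. Each camera call takes 0.05 s, during which the arm holds its last target. There are 200 camera calls.

## Working session

There is one attempt and no reset: what is moved stays moved. The work goes in short steps, each a Python script; the robot and the scene stay as the last script left them, time stands still between calls to the robot, and variables do not carry over. Pictures are saved under pics/ and viewed, at most 10 in all, crops included, and the job is handed in when it is done.

```bash
mkdir -p pics; ls; python3 - <<'E'
from plant import env, snapshot, calibration, order
import cv2,numpy as np
for n in ("side","top"):
    im=snapshot(n); cv2.imwrite(f"pics/{n}0.png",im[:,:,::-1])
    c=calibration(n); print(n,c)
print(calibration("wrist")); s=env.sense(); print(s, env.hold_point_z)
E
```

```text
pics
side {'fx': 396.63830900861325, 'fy': 396.63830900861325, 'cx': 273.99590041845937, 'cy': 211.43511664865184, 'R': array([[-0.84195318, -0.53950923, -0.00668084],
       [-0.38745896,  0.61318931, -0.68838537],
       [ 0.37548688, -0.5769997 , -0.72531438]]), 't': array([0.40349908, 0.28403107, 0.52780238])}
top {'fx': 409.9874693794483, 'fy': 409.9874693794483, 'cx': 280.6114452411032, 'cy': 205.53764614531036, 'R': array([[-0.01577073, -0.99963059,  0.02213499],
       [-0.98121124,  0.01121513, -0.1926103 ],
       [ 0.1922909 , -0.02475671, -0.98102565]]), 't': array([-0.00219988,  0.50199185,  0.66561057])}
{'fx': 330.72111796770736, 'fy': 330.72111796770736, 'cx': 276.1550147522312, 'cy': 209.48156069378538, 'hand_eye': array([[ 6.81645084e-04, -9.54825749e-01, -2.97165483e-01,
         7.70864060e-02],
       [ 9.99999691e-01,  5.34824678e-04,  5.75371334e-04,
         4.60832484e-04],
       [-3.90447931e-04, -2.97165784e-01,  9.54825819e-01,
        -1.43060133e-01],
       [ 0.00000000e+00,  0.00000000e+00,  0.00000000e+00,
         1.00000000e+00]])}
{'t': 0.1, 'joints': array([-1.32697591e+00,  3.14131743e-01, -4.79317677e-02,  1.21018691e+00,
       -2.81844955e-05,  1.57079447e+00]), 'joint_vel': array([-0.00135079, -0.00195793,  0.00241534, -0.00016082,  0.00079423,
       -0.00022587]), 'effort': array([ 7.24993479e-04, -5.40765917e+01,  3.40541589e+01,  1.11408380e-02,
        8.67618928e-05,  5.90197928e-06]), 'tool_pos': array([ 0.1447203 , -0.58178269,  0.23055564]), 'tcp_rot': array([-3.11684666e+00, -3.81872056e-01,  3.21558867e-04]), 'wrist_force': array([ 0.25910262, -0.48716786, -0.32350941]), 'torque': array([ 0.02089706,  0.03260531, -0.02934454]), 'finger_force': 0.0, 'grip_width': 0.08546860773387584} 0.0187
```

View pics/top0.png

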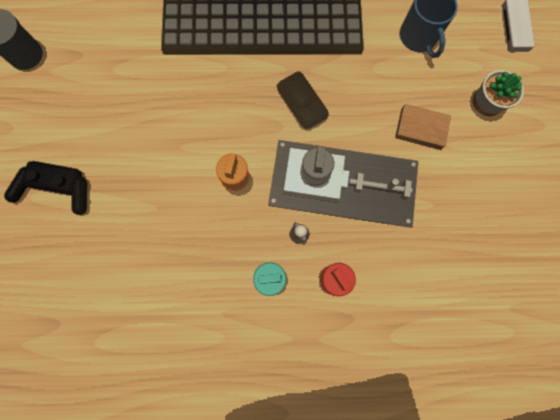

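View pics/side0.png

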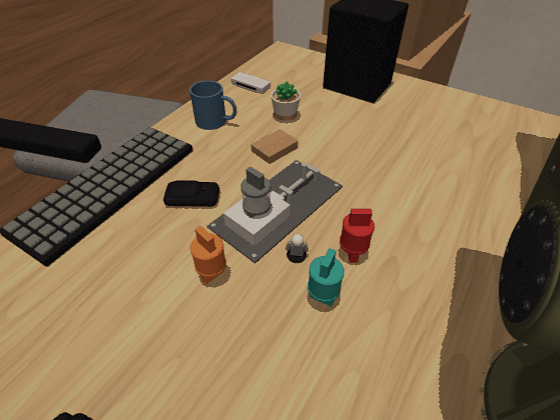

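Top view: the plate has corners at about (278,142), (418,158), (412,226) and (269,206). The stand is at its left end with the grey case on it (tab around (319,160)), and the bolt knob is near (396,183). The side view confirms this, and shows the lookalikes standing clear of the plate.

```bash
cat > h.py <<'E'
import numpy as np, cv2
from scipy.spatial.transform import Rotation as Rot
def ray(c,uv,z):
    d=c["R"].T@np.array([(uv[0]-c["cx"])/c["fx"],(uv[1]-c["cy"])/c["fy"],1.]); o=-c["R"].T@c["t"]
    return o+d*(z-o[2])/d[2]
def proj(c,X):
    p=c["R"]@X+c["t"]; return c["fx"]*p[0]/p[2]+c["cx"],c["fy"]*p[1]/p[2]+c["cy"]
def wristcal(calib,s):
    T=np.eye(4);T[:3,:3]=Rot.from_rotvec(s["tcp_rot"]).as_matrix();T[:3,3]=s["tool_pos"]
    M=np.linalg.inv(T@calib["hand_eye"]); c=dict(calib); c["R"]=M[:3,:3];c["t"]=M[:3,3]; return c
E
python3 - <<'E'
from h import *
from plant import calibration
c=calibration("top"); im=cv2.imread("pics/top0.png")
roi=np.zeros(im.shape[:2],np.uint8); roi[130:235,262:425]=255
hsv=cv2.cvtColor(im,cv2.COLOR_BGR2HSV)
m=((hsv[...,1]<70)&(roi>0)).astype(np.uint8)*255
m=cv2.morphologyEx(m,cv2.MORPH_OPEN,np.ones((3,3)))
cs,_=cv2.findContours(m,cv2.RETR_EXTERNAL,cv2.CHAIN_APPROX_NONE); k=max(cs,key=cv2.contourArea)
W=np.array([ray(c,p[0],0.006)[:2] for p in k],np.float32)
r=cv2.minAreaRect(W*1000); b=cv2.boxPoints(r); print("rect",r,b)
# y axis: from long-side midpoint direction pointing +world y
e=[b[1]-b[0],b[2]-b[1]]; y=max(e,key=np.linalg.norm); y=y/np.linalg.norm(y); y=y*np.sign(y[1])
x=np.array([y[1],-y[0]]); ctr=np.array(r[0]); O=(ctr+60*y)/1000
print("O",O,"yaw",np.arctan2(-y[0],y[1])*1, "y",y)
np.savez("plate.npz",O=O,y=y,x=x)
for n in("top","side"):
    im=cv2.imread(f"pics/{n}0.png"); c=calibration(n)
    big=cv2.resize(im,None,fx=4,fy=4,interpolation=cv2.INTER_CUBIC)
    for py in(-144,-138,0):
        z=.062 if py else .132; P=np.r_[O+y*py/1000,z]; u=proj(c,P); print(n,py,P,u)
        cv2.circle(big,(int(4*u[0]+2),int(4*u[1]+2)),4,(0,0,255),1)
    a=big[520:940,1040:1720] if n=="top" else big[620:1040,800:1400]
    cv2.imwrite(f"pics/{n}c.png",a)
E
python3 -c "
import cv2;import numpy as np
a=cv2.imread('pics/topc.png');b=cv2.imread('pics/sidec.png')
a=cv2.resize(a,(400,247));b=cv2.resize(b,(400,280));print()
cv2.imwrite('pics/both.png',np.vstack([a,b]))"
```

```text
rect ((552.8016357421875, -129.55624389648438), (265.97314453125, 127.08912658691406), 80.56510925292969) [[ 468.31662  -250.32721 ]
 [ 593.6865   -271.16052 ]
 [ 637.2866     -8.785278]
 [ 511.91675    12.048035]]
O [ 0.56263724 -0.07036789] yaw -0.16466986 y [0.16392668 0.9864726 ]
top -144 [ 0.53903179 -0.21241996  0.062     ] (np.float64(397.23354729888746), np.float64(181.8491630822448))
top -138 [ 0.54001536 -0.20650111  0.062     ] (np.float64(393.81901834976264), np.float64(181.33434399789124))
top 0 [ 0.56263724 -0.07036789  0.132     ] (np.float64(320.07818921601194), np.float64(157.12466758147116))
side -144 [ 0.53903179 -0.21241996  0.062     ] (np.float64(305.3459326106267), np.float64(163.4362127798846))
side -138 [ 0.54001536 -0.20650111  0.062     ] (np.float64(303.48256869225725), np.float64(164.85552568976777))
side 0 [ 0.56263724 -0.07036789  0.132     ] (np.float64(254.78071374233264), np.float64(172.00856029120823))
```

View pics/both.png

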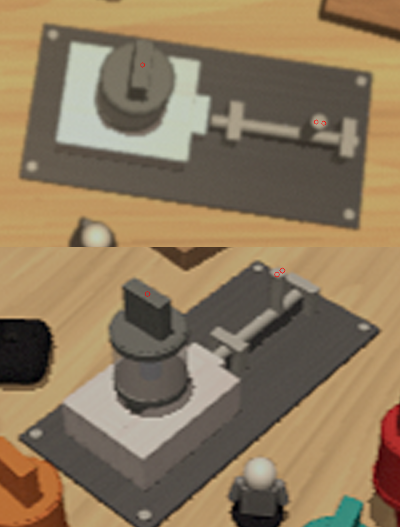

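Both views agree with the fitted plate (266 x 127 mm against 270 x 130 mm). The knob is near plate y = -141 mm and the tab top is near the origin. I'll move above the plate for a closer look.

```bash
cat >> h.py <<'E'
P=np.load("plate.npz") 
O,y,x=P["O"],P["y"],P["x"]
def W(px,py,z): return np.r_[O+x*px+y*py,z]
def ori(lean=0,s=-1):
    Y=np.r_[y,0]*s; Z=np.array([0,0,-1.]); X=np.cross(Y,Z)
    # lean: rotation about plate x; +lean moves top towards +y => rotvec -x*lean
    return (Rot.from_rotvec(-np.r_[x,0]*lean)*Rot.from_matrix(np.c_[X,Y,Z])).as_rotvec()
E
python3 - <<'E'
from h import *
from plant import env,snapshot,calibration
lim=None
for s in(1,-1):
    print(s,env.solve_ik(W(0,-.141,.04),ori(0,s)),env.solve_ik(W(0,0.0,.1),ori(0,s)))
s=-1
env.move_ptp(W(0,-.09,.26),ori(0,s))
st=env.sense(); im=snapshot("wrist"); print(st["t"],st["tool_pos"],st["joints"])
c=wristcal(calibration("wrist"),st); np.savez("w1.npz",**c)
im=im[:,:,::-1].copy(); cv2.imwrite("pics/w1.png",im)
for q in [(0,-.144,.062),(0,-.138,.062),(0,0,.132),(.04,.05,.04),(.04,-.05,.04),(-.04,-.05,.04),(0.065,-.195,.006),(-.065,-.195,.006)]:
    u=proj(c,W(*q)); print(q,np.round(u)); cv2.circle(im,(int(u[0]),int(u[1])),3,(0,0,255),1)
cv2.imwrite("pics/w1m.png",im)
E
```

```text
1 [-0.37032091  0.41883141 -0.36149104  0.79047388  0.         -0.20565105] [-0.1244219   0.33818817 -0.32536092  0.90724723  0.          0.04024796]
-1 [-3.70320909e-01  4.18831405e-01 -3.61491043e-01  7.90473878e-01
  4.44089210e-16  2.93594161e+00] [-1.24421905e-01  3.38188173e-01 -3.25360919e-01  9.07247234e-01
  4.44089210e-16 -3.10134470e+00]
2.2 [ 0.5476825  -0.15987826  0.25995292] [-2.83870040e-01  2.48224781e-01 -6.87810365e-02  1.25382295e+00
 -2.68085608e-04  3.02336091e+00]
(0, -0.144, 0.062) [327. 183.]
(0, -0.138, 0.062) [321. 183.]
(0, 0, 0.132) [169. 201.]
(0.04, 0.05, 0.04) [146. 143.]
(0.04, -0.05, 0.04) [238. 143.]
(-0.04, -0.05, 0.04) [241. 213.]
(0.065, -0.195, 0.006) [366. 118.]
(-0.065, -0.195, 0.006) [358. 223.]
```

View pics/w1m.png

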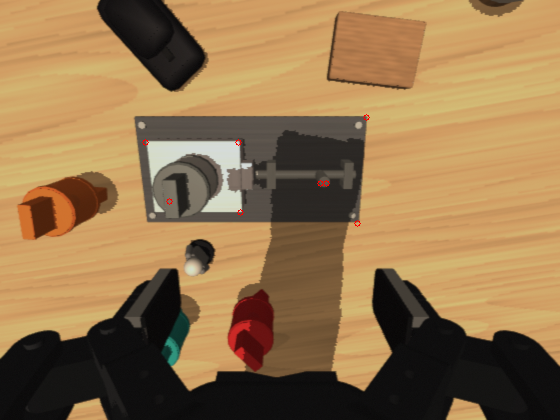

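The wrist view puts the knob at (323,182), on the predicted y of -140 mm. The tab top is around (170,197) against a predicted (169,201), and the stand corners land on their predictions. I'll use the half-turned tool, which keeps joint 6 mid-range, grip the knob along y and slide the bolt.

```bash
python3 - <<'E'
from h import *
from plant import env,snapshot,calibration
env.move_ptp(W(0,-.140,.13),ori(0,1))
env.command_gripper(.05,20)
env.movel(W(0,-.140,.038),.12)
print(env.sense()["wrist_force"])
env.command_gripper(.0,20)
s=env.sense();print(s["t"],s["grip_width"],s["finger_force"],s["wrist_force"])
r=env.movel(W(0,-.108,.038),.03,threshold=12)
s=env.sense();print(s["t"],r,s["wrist_force"],(s["tool_pos"][:2]-O)@y,s["grip_width"])
env.command_gripper(.04)
env.movel(W(0,-.115,.16),.15)
s=env.sense();c=wristcal(calibration("wrist"),s);im=snapshot("wrist")[:,:,::-1].copy()
for q in [(0,-.112,.062),(0,0,.132),(.04,-.05,.04),(-.04,-.05,.04)]:
    u=proj(c,W(*q)); print(q,np.round(u)); cv2.circle(im,(int(u[0]),int(u[1])),3,(0,0,255),1)
cv2.imwrite("pics/w2.png",im);print(s["t"])
E
```

```text
[ 0.58842128 -0.00602169  0.50259776]
6.75 0.010733035928513369 21.104409992694855 [-0.94572016  0.10003563  4.87625823]
7.7167 True [-0.49627921 -0.73024289  4.20995809] -0.11275708117638288 0.010847889530902894
(0, -0.112, 0.062) [281. 210.]
(0, 0, 0.132) [483. 248.]
(0.04, -0.05, 0.04) [353. 247.]
(-0.04, -0.05, 0.04) [360. 154.]
9.0667
```

View pics/w2.png

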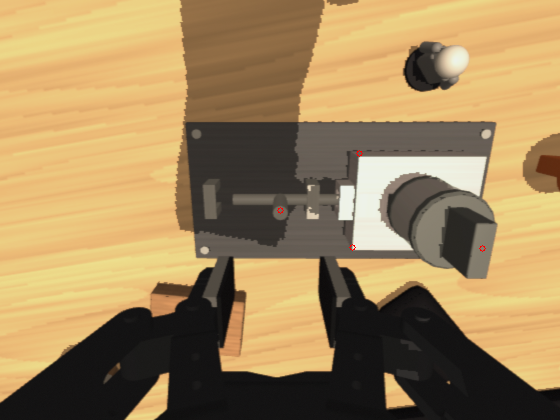

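The bolt is home: it stopped by contact at y = -112.8 mm, and the knob at (280,210) matches the home prediction. The tab top at (484,248) matches too. Next I'll grasp the tab and start with careful swings.

```bash
cat >> h.py <<'E'
def tcp(lean,rise):
    return W(0,.079*np.sin(lean),.026+rise+.079*np.cos(lean)), ori(lean,1)
E
python3 - <<'E'
from h import *
from plant import env
env.movel(W(0,-.08,.19),.2); env.movel(W(0,0,.17),.2); env.command_gripper(.045)
env.movel(tcp(0,0)[0],.1)
s=env.sense(); f0=s["wrist_force"]; print(f0)
env.command_gripper(0,70)
s=env.sense();print(s["t"],s["grip_width"],s["finger_force"],s["wrist_force"]-f0)
rise=0
for a,b in [(.05,.0005),(.1,.001),(.0,.002),(-.1,.003),(0,.004),(.1,.005)]:
    p,o=tcp(a,b); env.movel(p,.02,ori=o); s=env.sense()
    print(round(s["t"],2),a,b,np.round(s["wrist_force"]-f0,1),np.round(s["torque"],2),round(s["grip_width"],4))
    if s["wrist_force"][2]-f0[2]<-25: print("strong");break
E
```

```text
[ 0.03662406 -0.18286465 -0.17002782]
11.4833 0.010823254455215477 69.42993879318237 [-1.04225152 -0.24014794  6.11263862]
11.83 0.05 0.0005 [-0.2 -2.9  6.1] [-0.75  0.22 -0.01] 0.011
12.18 0.1 0.001 [-0.1 -2.7  4.9] [-0.93 -0.02  0.01] 0.0106
12.73 0.0 0.002 [ 3.9 -2.1 -5.4] [-0.67 -0.95  0.01] 0.0106
13.28 -0.1 0.003 [  4.2  -1.3 -11.1] [-1.01 -1.37 -0.13] 0.0109
13.82 0 0.004 [  5.   -4.1 -10.6] [-0.91 -1.42 -0.03] 0.0106
14.37 0.1 0.005 [  4.9  -4.2 -12.1] [-0.58 -1.53  0.11] 0.0107
```

```bash
python3 - <<'E'
from h import *
from plant import env,snapshot,calibration
f0=-.17
rise=.005
for i in range(6):
    t=-.1 if i%2==0 else .1
    for a in (0,t):
        rise+=.001; p,o=tcp(a,rise); env.movel(p,.02,ori=o); s=env.sense()
        print(round(s["t"],2),a,round(rise,4),np.round(s["wrist_force"],1),np.round(s["torque"],2))
    if s["wrist_force"][2]<-25: rise-=.001
p,o=tcp(0,rise); env.movel(p,.02,ori=o); s=env.sense();print(s["t"],s["wrist_force"])
im=snapshot("side")[:,:,::-1]; cv2.imwrite("pics/s2.png",cv2.resize(im[130:270,180:380],None,fx=3,fy=3,interpolation=2))
E
```

```text
14.92 0 0.006 [  5.1  -1.5 -11.2] [-0.67 -1.43  0.  ]
15.46 -0.1 0.007 [  5.4  -2.  -11.7] [-1.08 -1.43 -0.14]
16.01 0 0.008 [  5.3  -3.6 -12.4] [-0.77 -1.42 -0.01]
16.55 0.1 0.009 [ 4.8 -1.7 -8.5] [ 0.08 -1.38  0.12]
17.1 0 0.01 [2.2 0.4 1.1] [-0.29 -0.4   0.03]
17.64 -0.1 0.011 [ 1.4 -0.4  2.6] [-0.25 -0.39 -0.01]
18.19 0 0.012 [ 1.5  0.7 -0.3] [ 0.14 -0.44 -0.06]
18.73 0.1 0.013 [ 1.5  0.1 -0.5] [ 0.21 -0.31  0.1 ]
19.28 0 0.014 [ 0.   0.5 -0.9] [ 0.06  0.   -0.04]
19.82 -0.1 0.015 [ 1.1  0.5 -0.9] [-0.12 -0.02 -0.02]
20.38 0 0.016 [ 0.2 -0.4 -1.4] [0.05 0.01 0.04]
20.92 0.1 0.017 [-0.5  0.7 -2.1] [ 0.13 -0.04 -0.  ]
21.4583 [-0.02526486 -0.19688781 -1.64675058]
```

View pics/s2.png

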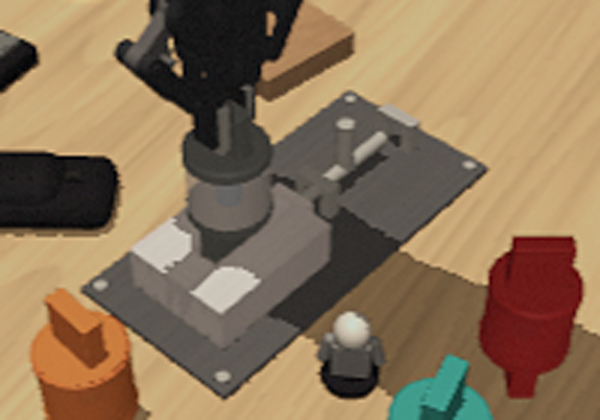

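The wrist carries only the case's weight (1.6 N), so the foot is out of the grips. In the picture the case stands upright at about (228,190) and has visibly risen, the bolt is home and the stand is down. Now the final straight lift.

```bash
python3 - <<'E'
from h import *
from plant import env,snapshot
p,o=tcp(0,.040); env.movel(p,.03,ori=o); env.hold(.7); s=env.sense();print(s["t"],s["wrist_force"],s["finger_force"],s["grip_width"])
im=snapshot("side")[:,:,::-1]; cv2.imwrite("pics/s3.png",cv2.resize(im[130:270,180:380],None,fx=3,fy=3,interpolation=2))
E
```

```text
23.125 [ 0.08539704 -0.35005654 -1.63488598] 70.12878656387329 0.01074408984499083
```

View pics/s3.png

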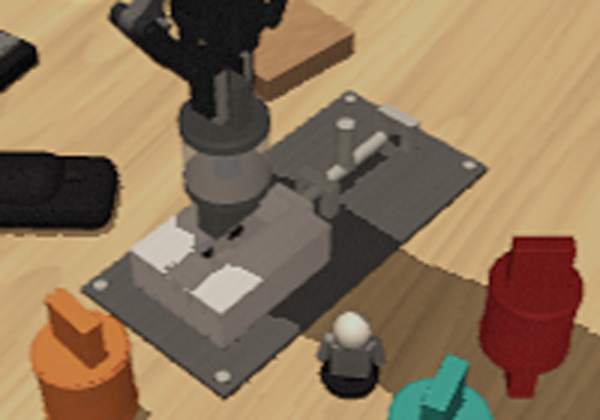

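The case hangs upright above the stand. I'll check its actual height against projected points before handing in.

```bash
python3 - <<'E'
from h import *
from plant import calibration
c=calibration("side")
f=lambda q:np.round((np.array(proj(c,W(*q)))-[180,130])*3)
for r in(.017,.040):
    print(r,"lidtop",f((0,0,.102+r)),"bodybottom z32",f((0,0,.05+r)),"foot top",f((0,0,.04+r)),"foot corners",[f((a*.008,b*.02,.018+r)).tolist() for a in(1,-1) for b in(1,-1)])
print("socket",[f((a*.01,b*.024,.04)).tolist() for a in(1,-1) for b in(1,-1)])
im=cv2.imread("pics/side0.png"); a=cv2.resize(im[130:270,180:380],None,fx=3,fy=3,interpolation=2)
# vertical shift of lid: template match from start image and s2 to s3
b=cv2.imread("pics/s3.png"); s2=cv2.imread("pics/s2.png")
for nm,src in(("s2",s2),("s3",b)):
    g=src[:,:,:].astype(int).sum(2)
    print(nm,g[60:260:6,215].tolist())
cv2.imwrite("pics/s3z.png",cv2.resize(b[90:290,130:350],None,fx=3,fy=3,interpolation=2)[:, :])
E
```

```text
0.017 lidtop [225. 143.] bodybottom z32 [229. 206.] foot top [229. 218.] foot corners [[200.0, 253.0], [243.0, 220.0], [218.0, 266.0], [261.0, 232.0]]
0.04 lidtop [224. 113.] bodybottom z32 [227. 179.] foot top [228. 191.] foot corners [[197.0, 228.0], [242.0, 194.0], [216.0, 240.0], [261.0, 206.0]]
socket [[192.0, 250.0], [245.0, 209.0], [215.0, 266.0], [268.0, 224.0]]
s2 [75, 60, 65, 60, 70, 63, 64, 68, 79, 89, 88, 84, 90, 72, 58, 199, 182, 176, 178, 216, 168, 286, 307, 305, 317, 317, 313, 312, 293, 166, 173, 166, 161, 149]
s3 [72, 58, 49, 195, 194, 151, 173, 130, 128, 92, 271, 178, 181, 176, 209, 178, 272, 296, 299, 301, 315, 317, 310, 318, 206, 177, 164, 169, 172, 155, 258, 312, 296, 334]
```

View pics/s3z.png

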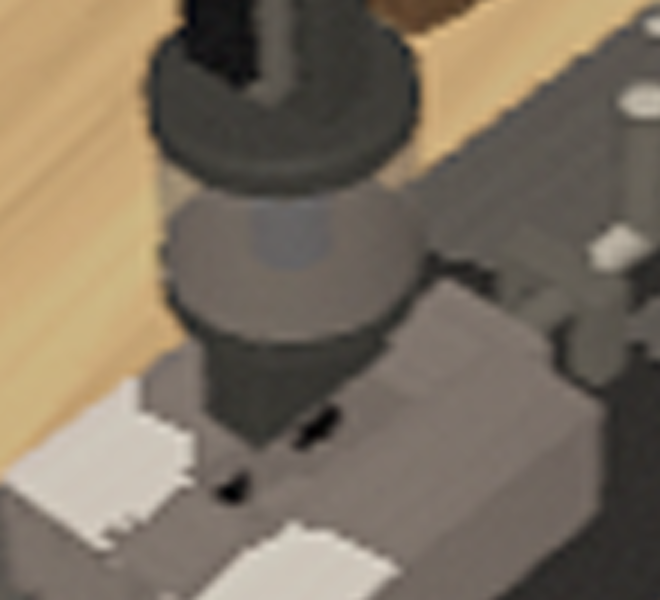

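The foot's near corner appears at (217,238) against a predicted (216,240). That means no slip, with the underside about 18 mm above the mouth, so I'm handing in.

```bash
python3 -c "
from plant import env,order
print(order.close_job(), env.sense()['t'])"
```

```text
the job is handed in; nothing more can be done
the job is handed in; nothing more can be done
```

The job is handed in, verdict not shown: the bolt is home, and the case was rocked free and is held upright and still about 18 mm above its socket.

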